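Pack a tile into its sprung mounting tray and hold it flush

ROBOT

A 7-joint arm with a two-finger parallel gripper is mounted at the origin on a cart in front of the work surface, level with it; the furniture and walls round the work are solid. World frame = base frame: x ahead of the robot, y to its left, z up, the work surface at z = 0. Lengths are in m, angles in rad, forces in N, time in s.
With the tool pointing down it reaches from about 0.35 to 0.9 m from the base axis. Payload 19.9 kg.
Tool frame: the origin (TCP) lies midway between the tips of the shut fingers; the grasp point (between the pads) lies 19 mm behind it (manip.grip_depth is the distance from the TCP to the grasp point, in m); x points along the fingers, y is the direction in which the jaws open and shut, and the axes are right-handed (so a half turn about x gives the same grasp; the last joint's range is limited). The gripper opens to 94 mm and grips with 3 to 60 N. Pads are 16 mm wide; open, the fingers measure 119 mm over their backs; the gripper's body (75 mm by 177 mm) begins 78 mm behind the grasp point.
Start: joints at [1.202, 0.417, -0.01, 1.614, 0.005, 1.111, -0.053], TCP at [0.201, -0.592, 0.205] pointing down, gripper open.
Joint ranges: [-2.81, 2.81], [-0.39, 2.02], [-1.27, 1.25], [0.06, 2.57], [-1.19, 4.33], [0.19, 2], [-2.82, 2.82]. Speed limits (rad/s): [1.89, 1.89, 2.39, 2.39, 3.01, 3.01, 3.01].

INTERFACE

Orientations are given as a rotation vector (axis times angle).
In Python, from workcell import manip, vision gives the robot as it stands.
- The arm moves only by the shell command python3 -m pendant 'ROWS' [FORCE]. ROWS is a JSON object of lists of equal length, an entry for each row: "claw": the opening, from 0 (shut) to 1 (fully open); "travel": the shift along the tool's x, y, z in mm, a list of three; "turn": the turn about the tool's x in degrees. A call has 1 to 5 rows; each row shifts and turns the commanded pose from where the row before left it, along the tool's axes as they then stand; what a row does not reach is not made up. A row lasts 1/10 s, in which the tool goes at most 50 mm and 8.59 degrees, less where a joint would pass 70% of its speed; a pose out of reach is approached as far as the arm can. A call with a gripper value outside its range is refused whole. The fingers move at their own pace and stop on an object; FORCE is the grip in N (left out, the last holds). Time passes only in rows, so rows that do not move let the fingers close. It gives the time, the measured TCP pose, the force and the opening at its end, in the units of the state.
- manip.get_obs(): the state, without advancing time (a new reading comes with each control period).
- vision.grab_frame(name): name is "scene" or "side" or "wrist"; returns the picture (480x640x3 uint8, red, green, blue); there is no depth.
- vision.camera_model(name): a dict with "fx", "fy", "cx", "cy" (pixels), "D" ([k1, k2, p1, p2, k3] as OpenCV has them; the pictures are not rectified), "R" (3x3) and "t" (3): a world point X has camera coordinates R X + t. Camera axes: x right, y down, z forward; pixel columns grow to the right and rows downward; lengths in m; the calibration is good to about 2 mm. A picture is of the moment at which its call begins: read the wrist's pose just before it. camera_model takes no time and is no camera call; for the wrist camera it gives the pose at the moment of the call.
- manip.sign_off(): hands the job in, once; it reports no verdict.
The state is a dict: "clock": time; "qpos": joint angles; "joint_velocities": joint speeds; "joint_efforts": joint torques, N m; "eef_pos": TCP position; "tool_rot": TCP orientation; "force": force on the tool from outside, world axes, zero at the start; "wrist_torque": the same for the moment, N m; "width": finger opening in m.
Only numpy, scipy, OpenCV 4.12 (cv2) and the standard library are available. Lean on these libraries where they do the work, as an engineer would, in place of code of your own. Each camera call takes 0.05 s, during which the arm holds its last target.

TASK

Pack the loose tile into its mounting tray: stand the wooden spacer upright on the tray floor in the gap beside the tile that is wide enough for it (the other is too narrow, do not force it), and let go of the spacer. Then press the tile gently down with the fingertips until it is level and flush with the tray's rim, and finish while still holding it pressed there, since it springs up again if let go. Leave the other things on the table alone.

Things in the scene. Friction and masses are not known exactly. Their poses are not given: they have to be found in the camera images.
- tray: wooden mounting tray, fixed to the table, outside 116 (x) x 152 (y) x 30 mm. Recess 96 (x) x 132 (y) mm, recess floor 8 mm and rim 30 mm above the origin, walls 10 mm. Origin: centre of the underside; z up.
- thin_strip: the thin wooden strip, fixed along one y side wall of the recess (either the +y or the -y side of the tray), 18 mm high from the recess floor. Origin on the recess floor, at the tray's y = +61 or -61 mm; its face towards the tile lies 5 mm from the origin, which leaves a gap of about 16 mm (14.5 to 17.5) to the tile: the wide gap. Axes as the tray's.
- thick_strip: the thick wooden strip, fixed along the opposite side wall, same height. Origin likewise at the tray's y = -61 or +61 mm; its face towards the tile lies 14 mm from the origin, which leaves about 7 mm: too narrow for the spacer. Axes as the tray's.
- tile: loose square-edged terracotta tile with a flat top (relief under 1 mm), 90 (x) x 80 (y) x 14 mm, about 0.22 kg, lying in the recess on the sprung support plate. Origin: centre of the underside; axes as the tray's.
- tile_top (a point): centre of the tile's top face, 14 mm above the tile's origin. At the start it stands about 35 mm above the tray's origin, 5 mm proud of the rim; flush means 30 mm.
- plate (a joint): sprung support plate under the tile (82 x 68 mm), slides straight up and down: 0 = up, as at the start; -0.0048 = tile flush with the rim; -0.006 = down stop (tile 1.2 mm below the rim). Spring 1100 N/m: 1.5 to 3 N on the tile starts to lower it, about 7.5 N (6.5 to 8.5) makes it flush, about 9 N (8 to 10) reaches the stop; it rises again when let go.
- spacer: loose wooden spacer, about 0.07 kg, standing upright: a bar 80 (x, its length) x 11 (y, its thickness) x 23 mm high (the lowest 3 mm only 7 mm thick), with a finger tab 40 (x) x 11 (y) mm on its middle, reaching 56 mm above the origin. Grip the tab across y. Origin: centre of the underside. In the tray its bar stands on the recess floor, length along the tray's x; its ends are the same.
- tab_top (a point): top centre of the spacer's tab, 56 mm above the spacer's origin
- loupe: bystander, loose on the table: black eyepiece loupe, 40 mm across, 28 mm high. Origin: centre of its underside. To be left alone.
- eraser: bystander, loose on the table: eraser in a sleeve, 24x53x13 mm. Origin: centre of its underside. To be left alone.
- bone_folder: bystander, loose on the table: flat cream bone folder, 23x154x8 mm. Origin: centre of its underside. To be left alone.
- linen_thread: bystander, loose on the table: bobbin of thread, 33 mm across, 42 mm high. Origin: centre of its underside. To be left alone.
- bulldog_clip_1: bystander, loose on the table: spring clip, 26x32x48 mm. Origin: centre of its underside. To be left alone.
- pencil_0: bystander, loose on the table: pencil, 7x147x9 mm. Origin: centre of its underside. To be left alone.
Things that resemble listed ones, but are neither listed nor needed, are in the scene too. Several things look just like the tray: the one meant starts nearest to the robot's base.

How it is judged:
By the outcome, as a careful person would: the job done as asked, in the order asked, and still so for the second after the job is handed in, while the arm keeps its last pose, push and grip.
It also fails if it takes over 56 s, if anything falls off the work surface, if the arm or the gripper's body presses on something with over 40 N, if the wrist force passes 120 N, or if a joint passes its speed limit or range.

## Working session

There is one attempt and no reset: what is moved stays moved. The work goes in short steps, Python scripts to look and compute and a shell command to move; the robot and the scene stay as the last step left them, time stands still between calls to the robot, and variables do not carry over. Pictures are saved under pics/ and viewed, and the job is handed in when it is done.

```bash
mkdir -p pics; ls
python3 - <<'E'
from workcell import manip, vision
import cv2, numpy as np
o=manip.get_obs()
print(o, manip.grip_depth)
for n in ("scene","side","wrist"):
    m=vision.camera_model(n)
    im=vision.grab_frame(n); cv2.imwrite(f"pics/{n}0.png",im[:,:,::-1])
    print(n,{k:np.round(v,4).tolist() for k,v in m.items()})
E
```

```text
pics
{'clock': 0.0, 'qpos': array([ 1.2015016 ,  0.41796431, -0.0103107 ,  1.61415149,  0.00466429,
        1.11073598, -0.05303593]), 'joint_velocities': array([-3.26811331e-04, -7.70038430e-04, -5.27761128e-04, -3.71826624e-04,
       -1.73946024e-04,  5.71712941e-05, -1.16622247e-03]), 'joint_efforts': array([-1.21497018e-03, -8.51236868e+01,  6.37737606e-01, -4.25986934e+01,
       -4.90160915e-02,  1.87021372e-02,  6.55784129e-05]), 'eef_pos': array([ 0.20110219, -0.59136119,  0.20484083]), 'tool_rot': array([ 2.04423983,  0.33933539, -2.04477385]), 'force': array([-0.54834503, -0.9243394 ,  0.93029014]), 'wrist_torque': array([ 0.01647062,  0.00259045, -0.01609688]), 'width': 0.0940627361822275} 0.0188
scene {'fx': 534.7099, 'fy': 534.7099, 'cx': 319.6054, 'cy': 243.2535, 'D': [-0.1249, 0.0, 0.0, 0.0, 0.0], 'R': [[-0.4677, -0.8838, 0.0154], [-0.3981, 0.1951, -0.8964], [0.7892, -0.4253, -0.4431]], 't': [0.3086, 0.269, 1.1896]}
side {'fx': 522.9816, 'fy': 522.9816, 'cx': 322.1626, 'cy': 238.4666, 'D': [0.0459, 0.0, 0.0, 0.0, 0.0], 'R': [[0.9864, -0.1626, -0.0229], [-0.1117, -0.5619, -0.8196], [0.1204, 0.811, -0.5725]], 't': [-0.5226, 0.1619, 1.3067]}
wrist {'fx': 362.4005, 'fy': 362.4005, 'cx': 316.5119, 'cy': 235.0802, 'D': [0.0041, 0.0, 0.0, 0.0, 0.0], 'R': [[0.3216, -0.9469, -0.0011], [-0.9207, -0.3129, 0.2331], [-0.221, -0.074, -0.9725]], 't': [-0.6257, -0.0227, 0.3905]}
```

View pics/scene0.png

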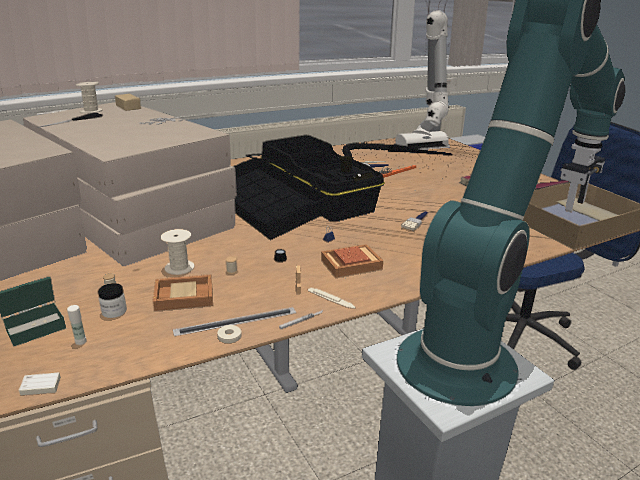

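View pics/side0.png

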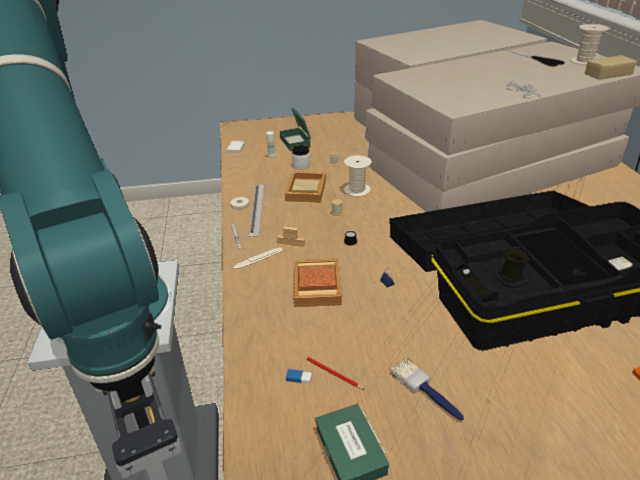

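View pics/wrist0.png

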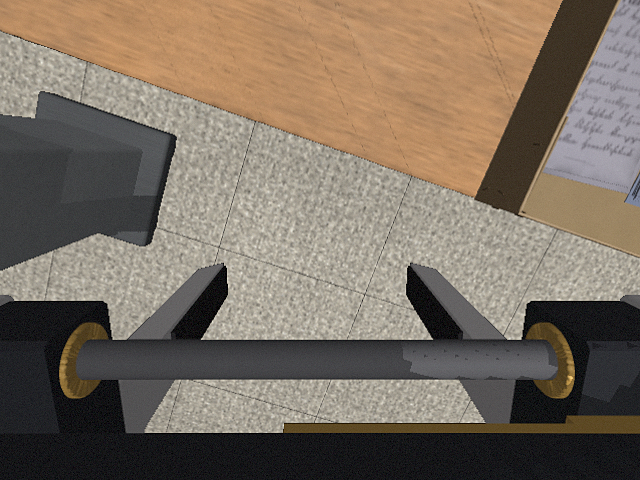

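```bash
cat > h.py <<'E'
from workcell import manip, vision
import cv2, numpy as np
def KD(m): return np.array([[m['fx'],0,m['cx']],[0,m['fy'],m['cy']],[0,0,1.]]),np.array(m['D'],float)
def back(m,uv,z):
    K,D=KD(m); uv=np.array(uv,float).reshape(-1,1,2)
    n=cv2.undistortPoints(uv,K,D).reshape(-1,2); R=np.array(m['R']);t=np.array(m['t'])
    d=np.c_[n,np.ones(len(n))]@R; c=-R.T@t
    return c+d*((z-c[2])/d[:,2])[:,None]
def proj(m,X):
    K,D=KD(m); R=np.array(m['R'])
    return cv2.projectPoints(np.array(X,float).reshape(-1,3),cv2.Rodrigues(R)[0],np.array(m['t'],float),K,D)[0].reshape(-1,2)
def crop(im,x0,y0,x1,y1,s,fn):
    c=cv2.resize(im[y0:y1,x0:x1],None,fx=s,fy=s,interpolation=cv2.INTER_CUBIC); cv2.imwrite(fn,c)
E
python3 - <<'E'
from h import *
a=cv2.imread('pics/side0.png'); b=cv2.imread('pics/scene0.png')
crop(a,225,215,375,315,5,'pics/side0c.png'); crop(b,260,215,400,320,5,'pics/scene0c.png')
ms=vision.camera_model('side'); mc=vision.camera_model('scene')
print(back(ms,[(317,282),(306,186)],.03),back(ms,[(291,237),(350,238),(297,377),(336,372),(258,258),(388,278),(337,208),(236,236)],0.01).round(3))
print(back(mc,[(352,260),(183,292)],.03), back(mc,[(298,285)],.02))
E
```

```text
[[ 0.50906849 -0.05072771  0.03      ]
 [ 0.54954841  0.44087495  0.03      ]] [[ 0.47   0.188  0.01 ]
 [ 0.636  0.15   0.01 ]
 [ 0.424 -0.323  0.01 ]
 [ 0.506 -0.325  0.01 ]
 [ 0.37   0.105  0.01 ]
 [ 0.694 -0.046  0.01 ]
 [ 0.629  0.318  0.01 ]
 [ 0.313  0.224  0.01 ]]
[[ 0.47984187 -0.0111546   0.03      ]
 [ 0.5219813   0.4777169   0.03      ]] [[0.43696743 0.18457081 0.02      ]]
```

View pics/side0c.png

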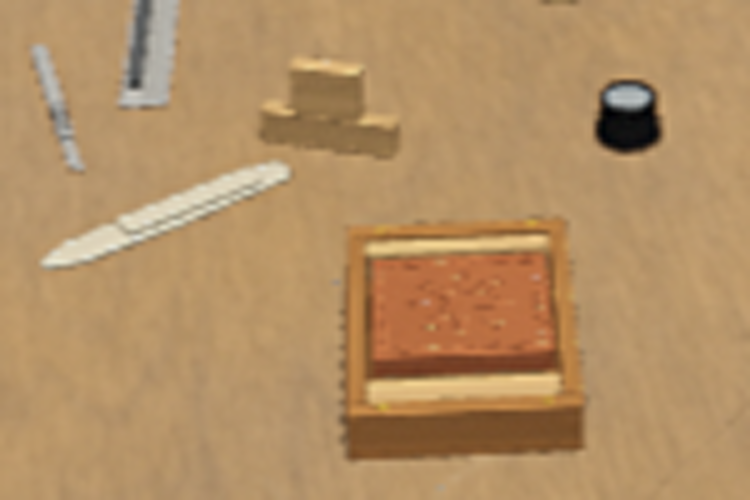

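View pics/scene0c.png

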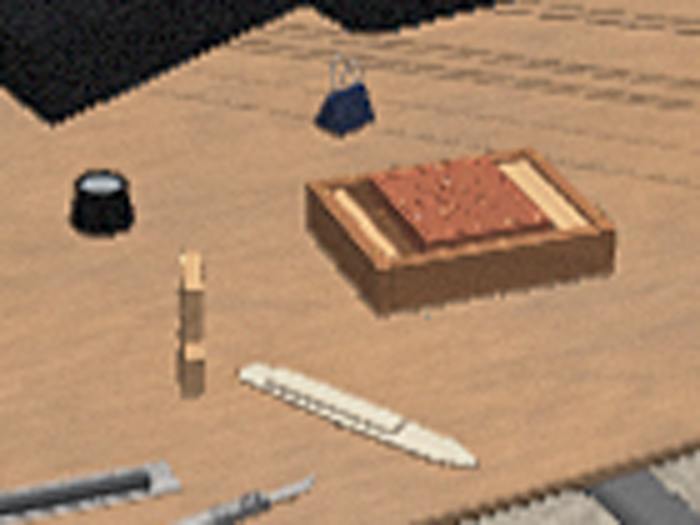

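```bash
cat >> h.py <<'E'
def pose():
    o=manip.get_obs(); return np.array(o['eef_pos']),cv2.Rodrigues(np.array(o['tool_rot'],float))[0],o
def delta(target):
    p,R,o=pose(); return (R.T@(np.array(target)-p)*1000).round(1)
E
python3 - <<'E'
from h import *
p,R,o=pose(); print(R.round(3)); 
m=vision.camera_model('wrist'); c=-np.array(m['R']).T@np.array(m['t']); print('cam in tool',R.T@(c-p)); print('cam axes in tool (rows x,y,z)',(np.array(m['R'])@R).round(3))
print(delta([0.45,0.07,0.32]))
E
```

```text
[[-0.     0.322 -0.947]
 [ 0.001 -0.947 -0.322]
 [-1.    -0.001  0.   ]]
cam in tool [-0.17948061  0.0012269  -0.06867189]
cam axes in tool (rows x,y,z) [[ 0.     1.     0.   ]
 [-0.233 -0.     0.972]
 [ 0.972 -0.     0.233]]
[-114.5 -546.2 -448.6]
```

```bash
python3 -m pendant '{"claw":[1,1,1,1,1],"travel":[[-30,0,0],[-35,0,0],[-30,0,0],[0,-25,-10],[0,-40,-16]],"turn":[6.3,6.3,6.2,0,0]}'
python3 -m pendant '{"claw":[1,1,1,1,1],"travel":[[0,-42,-18],[0,-42,-18],[0,-42,-18],[0,-42,-18],[0,-42,-18]],"turn":[0,0,0,0,0]}'
python3 -m pendant '{"claw":[1,1,1,1,1],"travel":[[0,-42,-18],[0,-42,-18],[0,-42,-18],[0,-42,-18],[0,-42,-18]],"turn":[0,0,0,0,0]}'
python3 - <<'E'
from h import *
print(delta([0.46,0.07,0.32]))
E
```

```text
clock: 0.65
eef_pos: [0.2264, -0.5272, 0.3004]
tool_rot: [-2.22, 0.005, 2.221]
force: [1.2, 0.2, -0.0]
width: 0.0942
clock: 1.15
eef_pos: [0.3176, -0.3149, 0.3004]
tool_rot: [-2.221, 0.001, 2.222]
force: [1.4, -0.0, 0.7]
width: 0.0943
clock: 1.65
eef_pos: [0.4076, -0.1049, 0.3006]
tool_rot: [-2.222, 0.001, 2.221]
force: [1.3, -0.7, 0.0]
width: 0.094
[ -19.5 -175.   -52.3]
```

```bash
python3 -m pendant '{"claw":[1,1,1,1,1],"travel":[[-5,-42,-13],[-5,-42,-13],[-5,-42,-13],[-5,-42,-13],[0,-7,0]],"turn":[0,0,0,0,0]}'
python3 -m pendant '{"claw":[1],"travel":[[0,0,0]],"turn":[0]}'
python3 - <<'E'
from h import *
m=vision.camera_model('wrist'); im=vision.grab_frame('wrist')[:,:,::-1]; cv2.imwrite('pics/w1.png',im)
import pickle; pickle.dump(m,open('w1.pkl','wb'))
print(pose()[0], pose()[2]['force'])
E
```

```text
clock: 2.15
eef_pos: [0.46, 0.0728, 0.321]
tool_rot: [2.22, 0.007, -2.219]
force: [-0.4, -1.5, -0.6]
width: 0.0942
clock: 2.25
eef_pos: [0.4593, 0.0693, 0.3202]
tool_rot: [2.22, 0.003, -2.221]
force: [0.2, -0.6, 1.1]
width: 0.0938
[0.45923452 0.06790766 0.32016046] [ 0.28434123 -0.41703859 -0.04563254]
```

View pics/w1.png

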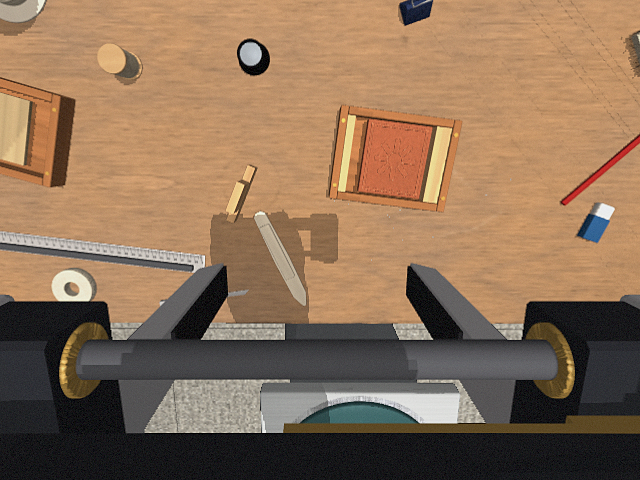

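Run:
```python
from h import *
b=cv2.imread('pics/w1.png')
crop(b,320,95,470,215,5,'pics/w1t.png'); crop(b,215,155,275,230,8,'pics/w1s.png')
```

```text
(no output)
```

View pics/w1t.png

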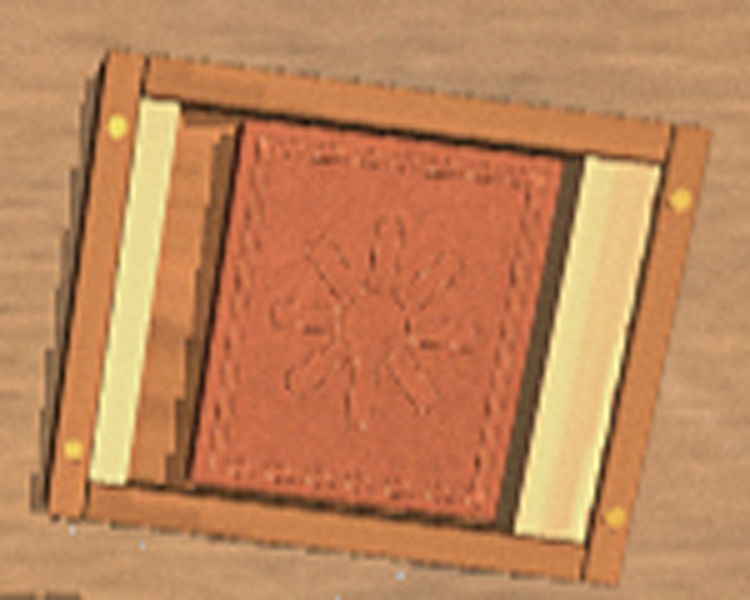

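View pics/w1s.png

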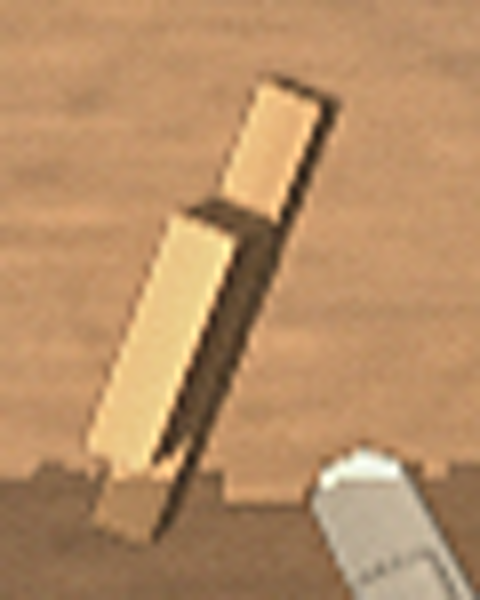

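```bash
cat > fit.py <<'E'
from h import *
from scipy.optimize import least_squares
def fit(m,uv,P,g):
    P=np.array(P,float);uv=np.array(uv,float)
    def W(q):
        c,s=np.cos(q[2]),np.sin(q[2]); return np.c_[q[0]+c*P[:,0]-s*P[:,1],q[1]+s*P[:,0]+c*P[:,1],P[:,2]]
    r=least_squares(lambda q:(proj(m,W(q))-uv).ravel(),g)
    return r.x, np.abs(r.fun).reshape(-1,2).round(1).tolist()
def un(pts,x0,y0,s): return (np.array(pts,float)+.5)/s-.5+[x0,y0]
RIM=[(.058,.076,.03),(.058,-.076,.03),(-.058,-.076,.03),(-.058,.076,.03)]
TILE=[(.045,.04,.035),(.045,-.04,.035),(-.045,-.04,.035),(-.045,.04,.035)]
TAB=[(.02,.0055,.056),(.02,-.0055,.056),(-.02,-.0055,.056),(-.02,.0055,.056)]
BAR=[(.04,.0055,.023),(.04,-.0055,.023),(-.04,.0055,.023),(-.04,-.0055,.023)]
E
python3 - <<'E'
from fit import *
import pickle
m=pickle.load(open('w1.pkl','rb'))
pr=lambda n,r:print(n,r[0][:2].round(4),np.degrees(r[0][2]).round(2),r[1])
pr('tray',fit(m,un([(107,50),(712,128),(618,586),(48,515)],320,95,5),RIM,[.5,-.05,-.1]))
pr('tile',fit(m,un([(243,120),(563,158),(497,522),(190,480)],320,95,5),TILE,[.5,-.05,-.1]))
t=un([(180,208),(240,238),(150,465),(88,440)],215,155,8); b=un([(265,78),(322,105),(92,520),(155,543)],215,155,8)
pr('spacer',fit(m,np.r_[t,b],TAB+BAR,[.47,.188,-.3]))
# side cam
ms=vision.camera_model('side')
pr('tray side',fit(ms,un([(568,218),(582,405),(345,413),(347,228)],225,215,5),[RIM[0],RIM[1],RIM[2],RIM[3]],[.5,-.05,-.1]))
pr('spacer side',fit(ms,un([(290,70),(363,77),(398,122),(262,108)],225,215,5),[TAB[3],TAB[1],BAR[1],BAR[3]],[.47,.188,-.3]))
E
```

```text
tray [ 0.5138 -0.0293] -6.86 [[0.2, 0.2], [0.5, 0.2], [0.3, 0.1], [0.6, 0.4]]
tile [ 0.5146 -0.0286] -6.76 [[0.1, 0.4], [0.3, 0.1], [0.1, 0.3], [0.2, 0.7]]
spacer [0.4696 0.1689] -23.58 [[0.5, 0.3], [0.5, 0.4], [0.2, 0.9], [0.4, 0.5], [0.1, 0.5], [0.7, 0.4], [0.1, 0.1], [0.2, 0.3]]
tray side [ 0.5114 -0.0305] -7.65 [[0.3, 0.2], [0.3, 0.3], [0.3, 0.5], [0.2, 0.6]]
spacer side [0.4672 0.1655] -17.17 [[0.8, 2.0], [0.5, 0.5], [0.1, 0.7], [0.5, 1.8]]
```

```bash
python3 -m pendant '{"claw":[0.6,0.6,0.6,0.6,0.6],"travel":[[35,-34,-3.5],[35,-34,-3.5],[35,-33,-3.5],[28,0,0],[28,0,0]],"turn":[0,0,0,7.9,7.9]}'
python3 -m pendant '{"claw":[0.6,0.6],"travel":[[28,0,0],[0,0,0]],"turn":[7.8,0]}'
python3 - <<'E'
from h import *
m=vision.camera_model('wrist'); im=vision.grab_frame('wrist')[:,:,::-1]; cv2.imwrite('pics/w2.png',im)
import pickle; pickle.dump(m,open('w2.pkl','wb'))
print(pose()[:2])
E
```

```text
clock: 2.8
eef_pos: [0.4697, 0.1681, 0.1578]
tool_rot: [-2.07, 0.295, 2.072]
force: [0.2, 0.0, -0.1]
width: 0.058
clock: 3.0
eef_pos: [0.4684, 0.1669, 0.1287]
tool_rot: [-1.988, 0.424, 1.997]
force: [-0.2, -0.7, 1.4]
width: 0.0568
(array([0.46936255, 0.16774884, 0.13073994]), array([[-0.00260681, -0.39901683, -0.9169399 ],
       [-0.00115725, -0.91694119,  0.39902069],
       [-0.99999593,  0.0021013 ,  0.00192853]]))
```

View pics/w2.png

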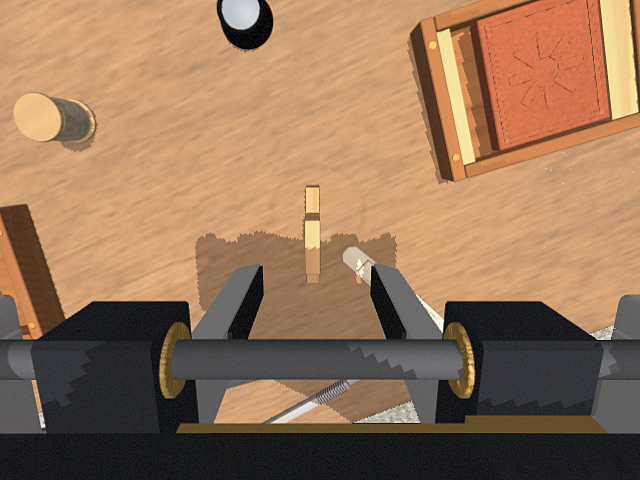

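Run:
```python
from fit import *
b=cv2.imread('pics/w2.png'); crop(b,280,170,350,300,4.5,'pics/w2s.png')
```

```text
(no output)
```

View pics/w2s.png

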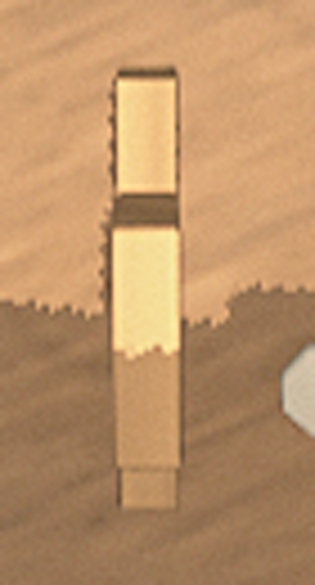

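Run:
```python
from fit import *
import pickle
m=pickle.load(open('w2.pkl','rb'))
t=un([(111,226),(181,226),(181,465),(113,465)],280,170,4.5); b=un([(117,76),(177,76),(121,508),(178,508)],280,170,4.5)
r=fit(m,np.r_[t,b],TAB+BAR,[.47,.168,-.4]); print(r[0],np.degrees(r[0][2]),r[1])
print(delta([r[0][0],r[0][1],.034]))
```

```text
[ 0.46924615  0.16975015 -0.4146748 ] -23.759116186691436 [[0.0, 0.1], [0.0, 0.1], [0.0, 0.2], [0.1, 0.3], [0.4, 0.1], [0.3, 0.1], [0.3, 0.0], [0.2, 0.1]]
[96.7 -2.   0.7]
```

Aligned: the tab is 2 mm off-centre. I'll descend and grip.

```bash
python3 -m pendant '{"claw":[0.6,0.6,0.6,0.6,0.6],"travel":[[30,-2,0],[30,0,0],[25,0,0],[11.7,0,0],[0,0,0]],"turn":[0,0,0,0,0]}' 20
python3 -m pendant '{"claw":[0,0,0,0,0],"travel":[[0,0,0],[0,0,0],[0,0,0],[0,0,0],[0,0,0]],"turn":[0,0,0,0,0]}' 20
python3 -m pendant '{"claw":[0,0,0,0,0],"travel":[[0,0,0],[0,0,0],[0,0,0],[0,0,0],[0,0,0]],"turn":[0,0,0,0,0]}' 20
```

```text
clock: 3.55
eef_pos: [0.471, 0.1705, 0.0349]
tool_rot: [-1.995, 0.416, 1.996]
force: [-0.1, 1.1, 1.2]
width: 0.0569
clock: 4.05
eef_pos: [0.4709, 0.1711, 0.0351]
tool_rot: [-1.995, 0.417, 1.994]
force: [0.4, 0.3, 0.0]
width: 0.0198
clock: 4.55
eef_pos: [0.4708, 0.1711, 0.0348]
tool_rot: [-1.994, 0.417, 1.994]
force: [-1.0, -0.2, 2.2]
width: 0.011
```

```bash
python3 -m pendant '{"claw":[0,0,0,0,0],"travel":[[-15,0,0],[-30,0,0],[-30,0,0],[0,0,0],[0,0,0]],"turn":[0,0,0,-8.4,-8.4]}' 20
python3 - <<'E'
from h import *
p,R,o=pose(); print(p,o['width'],np.degrees(np.arctan2(-R[0,1]*-1,-R[1,1])), delta([.5196,.0186,.11]))
E
```

```text
clock: 5.05
eef_pos: [0.4713, 0.1712, 0.1116]
tool_rot: [-2.165, 0.122, 2.161]
force: [-0.0, -0.3, -0.8]
width: 0.0106
[0.47128674 0.17120651 0.11162058] 0.010641542236648371 -6.487730263424025 [  1.7 146.2 -65.2]
```

```bash
python3 -m pendant '{"claw":[0,0,0,0,0],"travel":[[0,30,-13],[0,40,-18],[0,40,-18],[0,30,-13],[0,6,-3]],"turn":[-0.4,0,0,0,0]}' 20
python3 -m pendant '{"claw":[0,0,0],"travel":[[0,0,0],[0,0,0],[0,0,0]],"turn":[0,0,0]}' 20
python3 - <<'E'
from h import *
m=vision.camera_model('wrist'); im=vision.grab_frame('wrist')[:,:,::-1]; cv2.imwrite('pics/w3.png',im)
import pickle; pickle.dump(m,open('w3.pkl','wb'))
p,R,o=pose(); print(p,R.round(4))
E
```

```text
clock: 5.55
eef_pos: [0.5196, 0.0147, 0.1105]
tool_rot: [-2.162, 0.127, 2.161]
force: [-0.3, 0.4, -1.5]
width: 0.0112
clock: 5.85
eef_pos: [0.5185, 0.0201, 0.1101]
tool_rot: [-2.165, 0.119, 2.165]
force: [0.2, 0.2, -0.1]
width: 0.011
[0.51855391 0.02000464 0.10998459] [[ 0.000e+00 -1.098e-01 -9.940e-01]
 [ 3.000e-04 -9.940e-01  1.098e-01]
 [-1.000e+00 -3.000e-04 -0.000e+00]]
```

View pics/w3.png

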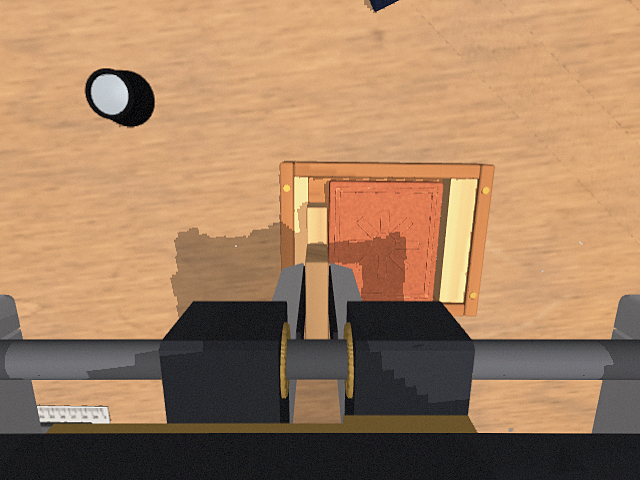

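Run:
```python
from fit import *
b=cv2.imread('pics/w3.png'); crop(b,270,155,500,325,3.45,'pics/w3t.png'); crop(b,275,155,345,275,5,'pics/w3s.png')
```

```text
(no output)
```

View pics/w3t.png

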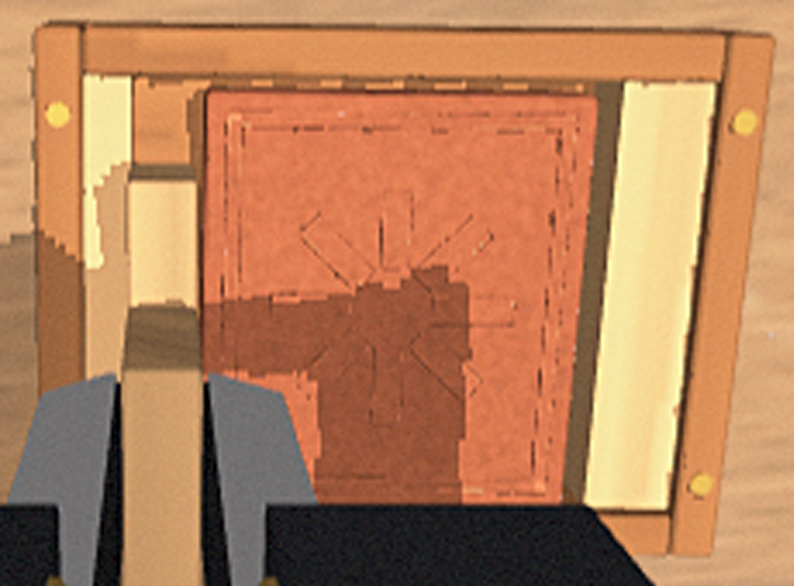

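View pics/w3s.png

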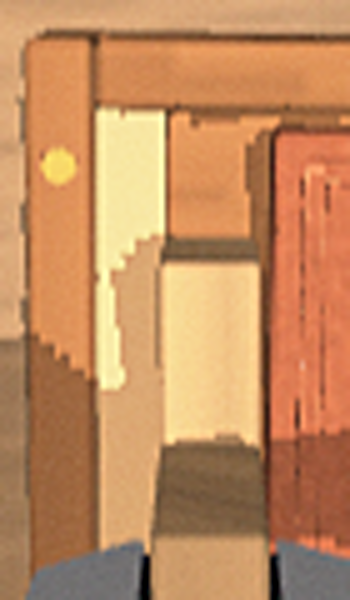

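Run:
```python
from fit import *
import pickle
m=pickle.load(open('w3.pkl','rb'))
u=un([(36,24),(775,37),(712,556),(83,75),(722,80),(667,512)],270,155,3.45)
P=[RIM[0],RIM[1],RIM[2],(.048,.066,.03),(.048,-.066,.03),(-.048,-.066,.03)]
r=fit(m,u,P,[.51,-.03,-.11]); print('tray',r[0],np.degrees(r[0][2]),r[1])
tr=r[0]
v=un([(208,92),(597,97),(203,372)],270,155,3.45); w=back(m,v,.035)
s=un([(133,78)],270,155,3.45); ws=back(m,s,.026)
sp=back(m,un([(161,262),(262,262)],275,155,5),.0983)
tb=back(m,un([(158,445),(266,445)],275,155,5),.1313)
def loc(X):
    d=X[:,:2]-tr[:2]; c,s=np.cos(tr[2]),np.sin(tr[2]); return np.c_[d[:,0]*c+d[:,1]*s,-d[:,0]*s+d[:,1]*c].round(4)
print('tile TL,TR,edge',loc(w)); print('strip',loc(ws)); print('bar far end',loc(sp)); print('tab far',loc(tb)); print('tcp',loc(pose()[0][None]))
p,R,_=pose(); print('width',np.linalg.norm(sp[0]-sp[1]),'tool yaw',np.degrees(np.arctan2(R[0,1],-R[1,1])))
```

```text
tray [ 0.51417913 -0.02875279 -0.12465049] -7.141946866625635 [[1.3, 0.3], [0.8, 1.0], [0.2, 0.5], [0.7, 0.5], [0.2, 0.7], [1.3, 1.1]]
tile TL,TR,edge [[ 0.045   0.0399]
 [ 0.0451 -0.0387]
 [-0.0143  0.0396]]
strip [[0.0469 0.0553]]
bar far end [[0.0368 0.0543]
 [0.0369 0.0436]]
tab far [[0.0254 0.0536]
 [0.0255 0.0439]]
tcp [[-0.0017  0.0489]]
width 0.010762945624867943 tool yaw -6.30201629322345
```

```bash
python3 -m pendant '{"claw":[0,0,0,0,0],"travel":[[15,1.2,-2],[18,0,0],[0,0,0],[0,0,0],[0,0,0]],"turn":[0.6,0,0,0,0]}' 20
python3 - <<'E'
from fit import *
import pickle
m=vision.camera_model('wrist'); im=vision.grab_frame('wrist')[:,:,::-1]; cv2.imwrite('pics/w4.png',im)
pickle.dump(m,open('w4.pkl','wb'))
p,R,_=pose(); print(p,'tool yaw',np.degrees(np.arctan2(R[0,1],-R[1,1])))
crop(im,260,120,420,270,5,'pics/w4s.png')
for n in('side','scene'): cv2.imwrite(f'pics/{n}4.png',vision.grab_frame(n)[:,:,::-1])
a=cv2.imread('pics/side4.png'); crop(a,255,215,375,315,6,'pics/side4c.png')
a=cv2.imread('pics/scene4.png'); crop(a,290,200,410,290,6,'pics/scene4c.png')
E
```

```text
clock: 6.4
eef_pos: [0.5209, 0.0175, 0.0771]
tool_rot: [-2.159, 0.132, 2.158]
force: [0.5, 0.2, -0.3]
width: 0.011
[0.52101066 0.01738567 0.07724871] tool yaw -7.014063148363912
```

View pics/w4s.png

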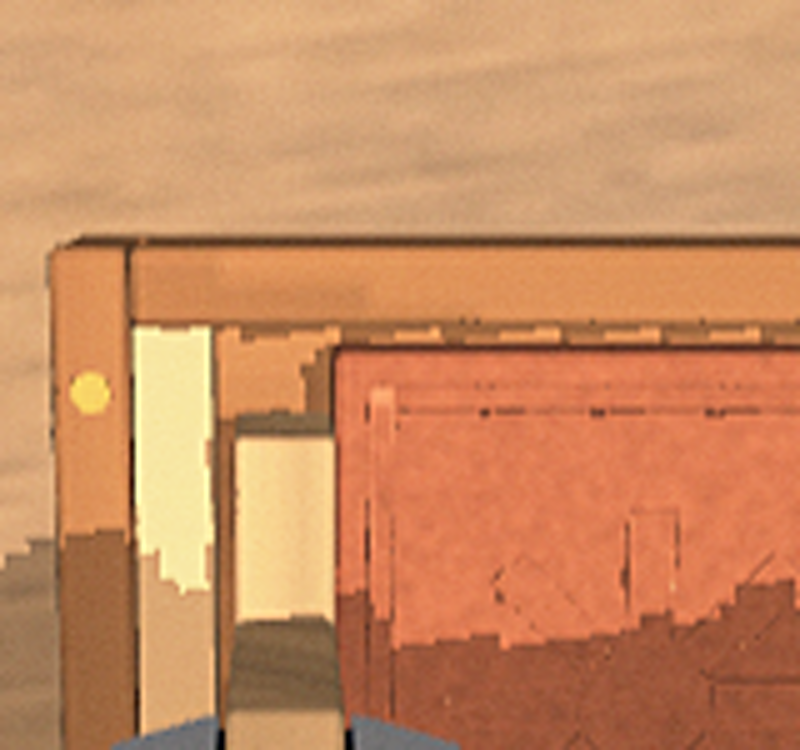

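View pics/scene4c.png

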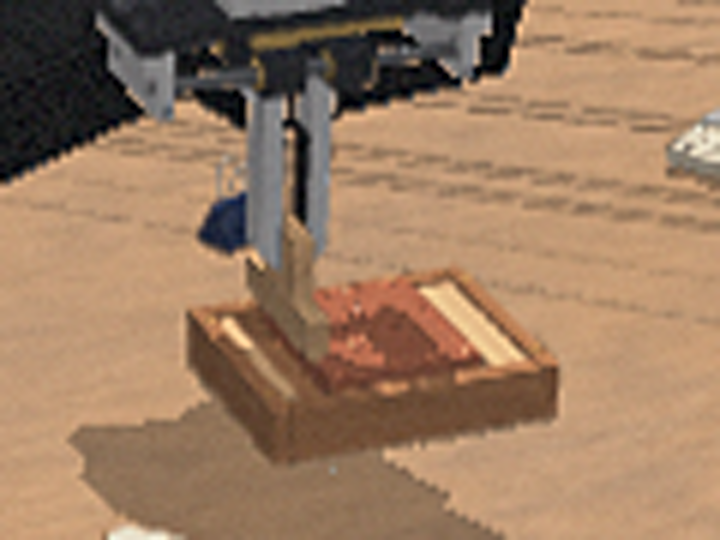

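View pics/side4c.png

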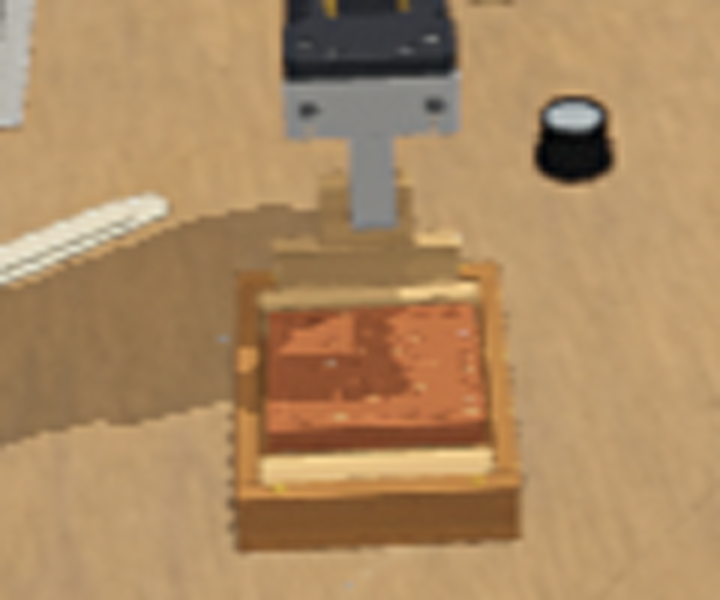

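Run:
```python
from fit import *
import pickle
m=pickle.load(open('w4.pkl','rb'))
p=np.array([.52101066,.01738567]); a=-np.radians(7.0); 
def loc(X):
    d=X[:,:2]-p; c,s=np.cos(a),np.sin(a); return (1000*np.c_[d[:,0]*c+d[:,1]*s,-d[:,0]*s+d[:,1]*c]).round(1).tolist()
U=lambda q:un(q,260,120,5)
print('strip',loc(back(m,U([(213,340),(215,560)]),.026)))
print('tile',loc(back(m,U([(336,349),(338,590)]),.035)))
print('bar',loc(back(m,U([(235,437),(335,437),(233,615),(335,615)]),.0655)))
print('wall in far',loc(back(m,U([(180,325)]),.03)), 'rim TL',loc(back(m,U([(52,248)]),.03)), 'inner wall',loc(back(m,U([(131,300)]),.03)))
```

```text
strip [[44.7, 8.7], [16.1, 8.7]]
tile [[44.5, -6.6], [14.2, -7.1]]
bar [[38.6, 4.9], [38.5, -5.7], [19.0, 5.3], [19.0, -5.8]]
wall in far [[47.0, 12.7]] rim TL [[56.4, 28.3]] inner wall [[50.1, 18.7]]
```

```bash
python3 -m pendant '{"claw":[0,0,0,0,0],"travel":[[0,-1.1,0],[0,0,0],[8,0,0],[6,0,0],[6,0,0]],"turn":[0,0,0,0,0]}' 20
python3 -m pendant '{"claw":[0,0,0,0],"travel":[[5,0,0],[4,0,0],[0,0,0],[0,0,0]],"turn":[0,0,0,0]}' 20
python3 - <<'E'
from fit import *
im=vision.grab_frame('wrist')[:,:,::-1]; cv2.imwrite('pics/w5.png',im);crop(im,260,100,420,250,5,'pics/w5s.png')
p,R,o=pose(); print(p,o['force'],np.degrees(np.arctan2(R[0,1],-R[1,1])))
E
```

```text
clock: 7.05
eef_pos: [0.5206, 0.0183, 0.0559]
tool_rot: [-2.157, 0.132, 2.159]
force: [0.8, 0.1, -0.7]
width: 0.011
clock: 7.45
eef_pos: [0.5208, 0.0183, 0.0477]
tool_rot: [-2.158, 0.132, 2.158]
force: [-0.1, 1.1, -1.2]
width: 0.0109
[0.52090403 0.01837453 0.04788636] [ 0.63411287 -0.28742682 -0.7708304 ] -7.017356952427794
```

View pics/w5s.png

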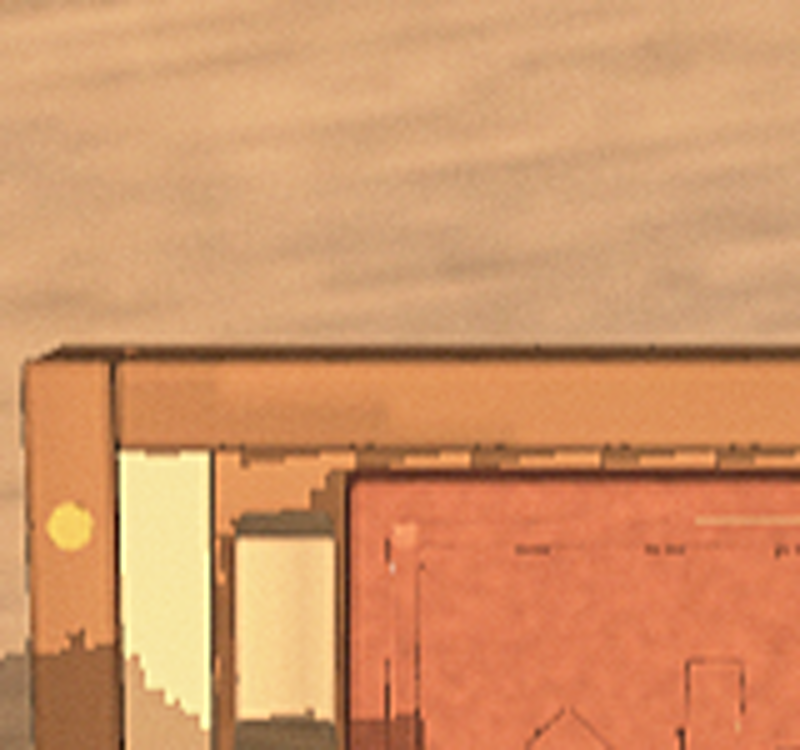

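```bash
python3 -m pendant '{"claw":[0,0,0,0],"travel":[[2,-0.5,0],[2,0,0],[0.7,0,0],[0,0,0]],"turn":[0,0,0,0]}' 20
python3 -m pendant '{"claw":[0,0],"travel":[[0.6,0,0],[0,0,0]],"turn":[0,0]}' 20
```

```text
clock: 7.9
eef_pos: [0.5208, 0.0188, 0.043]
tool_rot: [-2.158, 0.132, 2.158]
force: [-0.2, 0.8, -1.0]
width: 0.0107
clock: 8.1
eef_pos: [0.5209, 0.0188, 0.0428]
tool_rot: [-2.158, 0.132, 2.158]
force: [-3.0, -0.4, 7.0]
width: 0.0111
```

```bash
python3 -m pendant '{"claw":[0,0.25,0.25,0.25,0.25],"travel":[[-0.4,0,0],[0,0,0],[0,0,0],[0,0,0],[0,0,0]],"turn":[0,0,0,0,0]}' 20
python3 -m pendant '{"claw":[0.25,0.25,0.25,0.25,0.25],"travel":[[-15,0,0],[-25,0,0],[-30,0,0],[-30,0,0],[0,0,0]],"turn":[0,0,0,0,0]}' 20
python3 - <<'E'
from fit import *
import pickle
m=vision.camera_model('wrist');im=vision.grab_frame('wrist')[:,:,::-1]; cv2.imwrite('pics/w6.png',im);pickle.dump(m,open('w6.pkl','wb'))
crop(im,260,120,520,315,3,'pics/w6s.png')
cv2.imwrite('pics/scene6.png',vision.grab_frame('scene')[:,:,::-1])
a=cv2.imread('pics/scene6.png'); crop(a,290,200,410,290,6,'pics/scene6c.png')
p,R,o=pose(); print(p,o['force'])
E
```

```text
clock: 8.6
eef_pos: [0.5209, 0.0188, 0.0428]
tool_rot: [-2.158, 0.132, 2.158]
force: [-0.4, -0.4, -0.2]
width: 0.0232
clock: 9.1
eef_pos: [0.5227, 0.0191, 0.1473]
tool_rot: [-2.164, 0.132, 2.152]
force: [0.4, -0.0, -0.1]
width: 0.0235
[0.52115363 0.01868471 0.14393077] [ 0.55249344 -0.56405521 -1.06178943]
```

View pics/w6s.png

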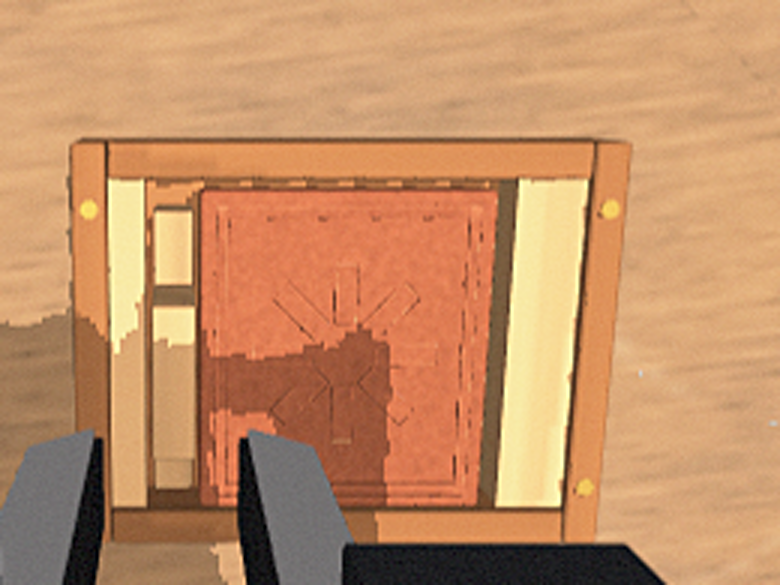

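View pics/scene6c.png

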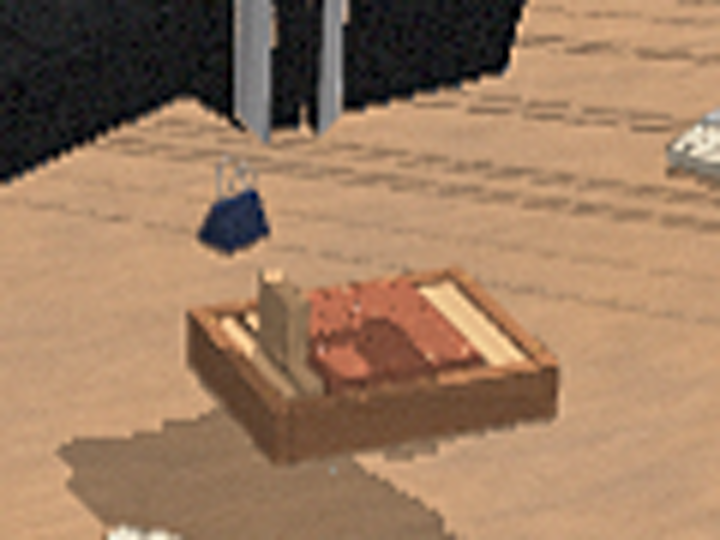

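Run:
```python
from fit import *
import pickle
m=pickle.load(open('w6.pkl','rb'))
U=lambda q:un(q,260,120,3)
print(fit(m,U([(200,190),(498,193),(480,503)]),TILE[:3],[.514,-.028,-.12]))
print(fit(m,U([(72,141),(631,144),(595,544)]),RIM[:3],[.514,-.028,-.12]))
print(delta([.5145,-.0288,.045]))
```

```text
(array([ 0.51448507, -0.02854176, -0.11761195]), [[0.2, 0.3], [0.4, 1.3], [0.3, 1.1]])
(array([ 0.5137799, -0.0289698, -0.1259457]), [[1.1, 0.1], [1.2, 0.3], [0.1, 0.5]])
[98.9 47.9  1. ]
```

```bash
python3 -m pendant '{"claw":[0,0,0,0,0],"travel":[[0,24,0.5],[0,24,0.5],[0,0,0],[20,0,0],[25,0,0]],"turn":[0,0,0,0,0]}' 10
python3 -m pendant '{"claw":[0,0,0,0,0],"travel":[[25,0,0],[20,0,0],[7,0,0],[0,0,0],[0,0,0]],"turn":[0,0,0,0,0]}'
```

```text
clock: 9.7
eef_pos: [0.5143, -0.0284, 0.0975]
tool_rot: [-2.159, 0.132, 2.157]
force: [1.1, -0.2, -0.6]
width: 0.0006
clock: 10.2
eef_pos: [0.5143, -0.0284, 0.0465]
tool_rot: [-2.159, 0.132, 2.158]
force: [0.5, -0.8, -0.1]
width: 0.0008
```

```bash
python3 -m pendant '{"claw":[0,0,0,0],"travel":[[5,0,0],[4,0,0],[1,0,0],[0,0,0]],"turn":[0,0,0,0]}'
python3 -m pendant '{"claw":[0,0,0],"travel":[[1,0,0],[0,0,0],[0,0,0]],"turn":[0,0,0]}'
python3 -m pendant '{"claw":[0,0,0],"travel":[[1,0,0],[0,0,0],[0,0,0]],"turn":[0,0,0]}'
python3 -m pendant '{"claw":[0,0,0],"travel":[[1,0,0],[0,0,0],[0,0,0]],"turn":[0,0,0]}'
```

```text
clock: 10.6
eef_pos: [0.514, -0.0287, 0.0358]
tool_rot: [-2.158, 0.132, 2.158]
force: [0.8, 0.3, 0.6]
width: 0.0003
clock: 10.9
eef_pos: [0.5142, -0.0287, 0.035]
tool_rot: [-2.158, 0.132, 2.158]
force: [0.6, 0.2, 1.7]
width: 0.0003
clock: 11.2
eef_pos: [0.5141, -0.0287, 0.0339]
tool_rot: [-2.158, 0.132, 2.158]
force: [0.6, 0.9, 2.6]
width: 0.0002
clock: 11.5
eef_pos: [0.5141, -0.0287, 0.0329]
tool_rot: [-2.158, 0.132, 2.158]
force: [0.3, -0.2, 4.0]
width: 0.0002
```

```bash
python3 -m pendant '{"claw":[0,0,0],"travel":[[1,0,0],[1,0,0],[0,0,0]],"turn":[0,0,0]}'
python3 -m pendant '{"claw":[0,0,0],"travel":[[0.8,0,0],[0,0,0],[0,0,0]],"turn":[0,0,0]}'
python3 -m pendant '{"claw":[0,0,0],"travel":[[0,0,0],[0,0,0],[0,0,0]],"turn":[0,0,0]}'
```

```text
clock: 11.8
eef_pos: [0.5141, -0.0287, 0.0309]
tool_rot: [-2.158, 0.132, 2.158]
force: [-0.4, -0.8, 6.0]
width: 0.0006
clock: 12.1
eef_pos: [0.5142, -0.0287, 0.0302]
tool_rot: [-2.158, 0.132, 2.158]
force: [-0.4, -0.7, 6.4]
width: 0.0004
clock: 12.4
eef_pos: [0.5141, -0.0287, 0.0301]
tool_rot: [-2.158, 0.132, 2.158]
force: [0.5, -0.1, 7.1]
width: 0.0004
```

Run:
```python
from fit import *
for n,b,s in(('side',(255,215,375,315),6),('scene',(290,200,410,290),6)):
    im=vision.grab_frame(n)[:,:,::-1]; cv2.imwrite(f'pics/{n}7.png',im); crop(im,*b,s,f'pics/{n}7c.png')
im=vision.grab_frame('wrist')[:,:,::-1]; cv2.imwrite('pics/w7.png',im)
p,R,o=pose(); print(p,o['force'],o['clock'])
```

```text
[ 0.51408531 -0.02870636  0.03012516] [-0.04455225  0.42474844  6.2284097 ] 12.55
```

View pics/side7c.png

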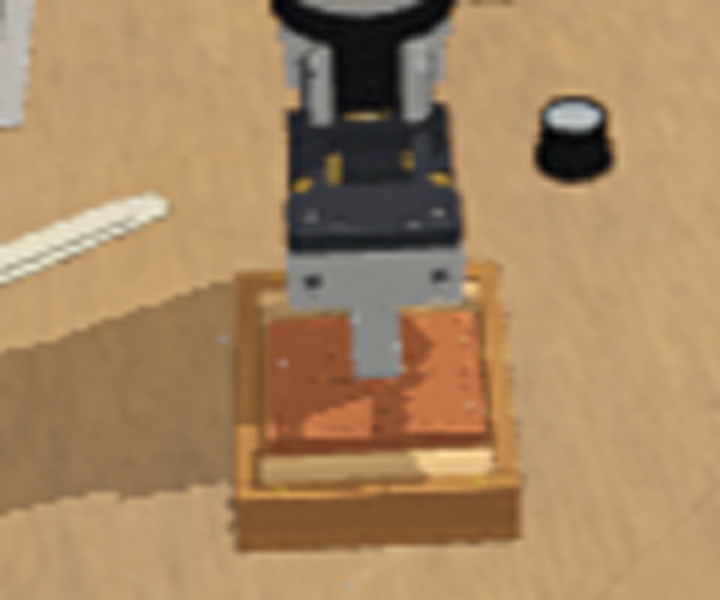

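View pics/scene7c.png

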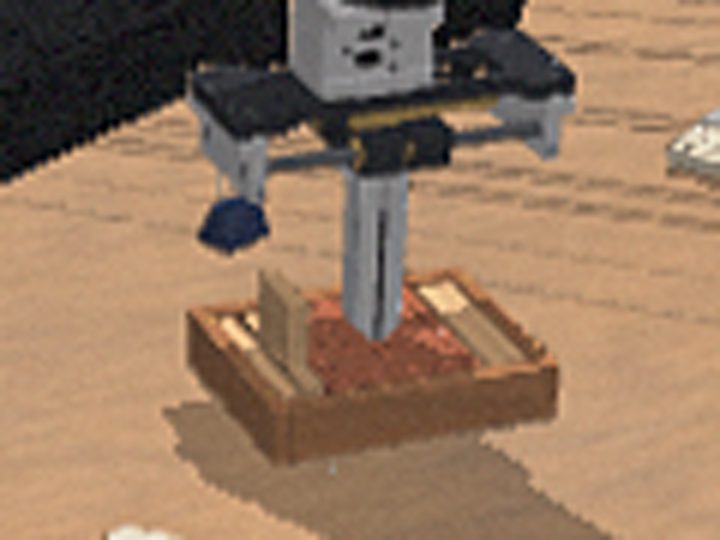

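View pics/w7.png

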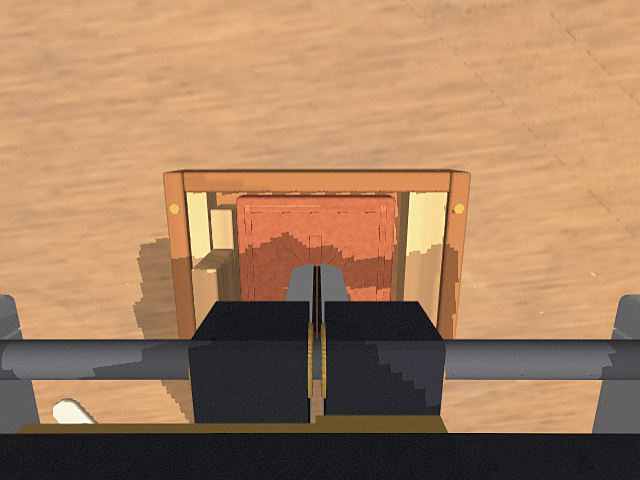

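```bash
python3 -m pendant '{"claw":[0,0,0,0,0],"travel":[[0.2,0,0],[0,0,0],[0,0,0],[0,0,0],[0,0,0]],"turn":[0,0,0,0,0]}'
python3 -m pendant '{"claw":[0,0,0],"travel":[[0,0,0],[0,0,0],[0,0,0]],"turn":[0,0,0]}'
python3 -m pendant '{"claw":[0,0,0],"travel":[[0,0,0],[0,0,0],[0,0,0]],"turn":[0,0,0]}'
```

```text
clock: 13.05
eef_pos: [0.5141, -0.0287, 0.03]
tool_rot: [-2.158, 0.132, 2.158]
force: [0.6, 0.4, 7.2]
width: 0.0007
clock: 13.35
eef_pos: [0.5142, -0.0287, 0.03]
tool_rot: [-2.158, 0.132, 2.158]
force: [-1.1, -0.4, 7.5]
width: 0.0005
clock: 13.65
eef_pos: [0.5141, -0.0287, 0.03]
tool_rot: [-2.158, 0.132, 2.158]
force: [-0.7, -0.2, 7.9]
width: 0.0003
```

The fingertips are at z = 30.0 mm with about 7.5 N on the tile. That agrees with flush on both counts, so I'm handing in while still pressing.

Run:
```python
from workcell import manip
print(manip.sign_off())
```

```text
the job is handed in; nothing more can be done
None
```

The spacer stands in the wide gap (+y side, beside the thin strip) of the tray nearest the robot, and it has been let go. I then pressed the tile down with shut fingertips at its centre and handed the job in at about 13.7 s while still pressing.

**Spacer:** As I lowered it, the wrist force stayed low until it met the recess floor (7 N, at the expected height). After I let go, the wrist and scene pictures showed it upright in the gap, and a later scene picture, taken during the press, still did.

**Tile:** The last three readings put the fingertips at z = 30.0 mm, with 7.2 to 7.9 N on the tile. Both match flush, and the tile looked level in the side and scene pictures.

**Disagreements:** Repeated camera fits of the tray and tile differed by about 1 mm, and the side camera put the tray 2 to 3 mm off the wrist camera's position. I centred the spacer using the close wrist views. The force reading varies by up to about 1 N, so flush is confirmed to a few tenths of a millimetre by fingertip height and more loosely by force. I did not do a separate final check on the other things on the table, but none of my moves touched them.

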